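# Load hex nuts into the parts-cleaning jar and dose it

### The job

Pick up the scoop of six hex nuts by its slanted handle and pour all the nuts through the wide funnel into the narrow clear jar under it. Set the scoop back down flat on the bench and let go of it, then press the cap of the pump bottle all the way down to dose the jar, and let it spring back up. Leave the wire brush, the sprocket and the welded plate where they are.

Things in the scene. Friction and masses are not known exactly. Their poses are not given: they have to be found in the camera images.
- scoop: Loose aluminium scoop, 0.25 kg, holding six nuts: flat tray 126 mm long, 78 wide, floor 4 mm thick, open at the front (+x). Side walls reach z 40 mm at the back, 28 in the front 45 mm, rear wall 44. Origin: underside, 64 mm behind the front edge; x points out of the open front, z up. The floor must tip about 40 to 55 degrees nose-down for the nuts to slide out
- scoop_grip (a point): Point on the black handle's centre line, at (-102, 0, 78) mm in the scoop's frame (axes as the scoop's). The handle is 95 mm long, 34 wide (y), 16 thick; it rises from the rear wall (foot at x -60, z 28 mm), leaning back 40 degrees from vertical along (-0.643, 0, 0.766); this point is 30 mm from its free end
- scoop_lip (a point): Middle of the scoop's open front edge, on top of the floor: (64, 0, 4) mm in the scoop's frame
- station: Cleaning station bolted to the bench: steel plate 255 mm (x, -90 to +165) by 150 (y), 10 thick; jar and funnel on its origin's axis, white pump bottle (64 mm diameter) 115 mm from it towards +x. Origin on the bench under the jar, z up
- funnel_mouth (a point): Centre of the fixed dark steel funnel's mouth at rim height, 168 mm above the bench (axes as the station's). Rim diameter 158 mm outside, 150 inside; cone down to z 113 mm; neck of inner diameter 54 mm ends at z 97 in the jar. The pump's spout overhangs the mouth's +x edge: its tip is 60 mm from the axis, at z 204 to 220. The other sides are clear
- jar_floor (a point): Centre of the clear jar's inner floor, 15 mm above the bench (axes as the station's). Jar: outer diameter 72 mm, inner 66, rim at z 110
- pump_top (a point): Middle of the flat top of the pump's black cap (42 mm diameter), 223 mm above the bench when up; moves down with the cap
- pump (a joint): Travel of the pump cap in m: 0 up, 0.012 fully down; sprung, 3 N to start and 8 N fully down
- nut0: One of six like dark steel hex nuts, 22 mm across flats, 12 mm thick, 30 g, loose in the scoop at the start. Origin: centre of the underside
- nut1: One of six like dark steel hex nuts, 22 mm across flats, 12 mm thick, 30 g, loose in the scoop at the start. Origin: centre of the underside
- nut2: One of six like dark steel hex nuts, 22 mm across flats, 12 mm thick, 30 g, loose in the scoop at the start. Origin: centre of the underside
- nut3: One of six like dark steel hex nuts, 22 mm across flats, 12 mm thick, 30 g, loose in the scoop at the start. Origin: centre of the underside
- nut4: One of six like dark steel hex nuts, 22 mm across flats, 12 mm thick, 30 g, loose in the scoop at the start. Origin: centre of the underside
- nut5: One of six like dark steel hex nuts, 22 mm across flats, 12 mm thick, 30 g, loose in the scoop at the start. Origin: centre of the underside
- brush: Bystander: wire brush lying flat, 260 mm long (x), blue handle to -x, 33 mm high; origin under its middle
- sprocket: Bystander: dark steel sprocket lying flat, 126 mm diameter, 22 mm high; origin under its centre
- coupon: Bystander: steel plate with weld beads, 100 by 140 by 12 mm, lying flat; origin under its centre

How it is judged (in metres and radians):
On the way, in this order (a step that is already met when the one before it is completed fails the run):
1. the scoop is tipped at least 25 degrees with its front edge over the funnel's mouth (above the rim's height, less than 70 mm from the funnel's axis) (angle between scoop's own z axis and vertical above 0.436 rad and horizontal distance between scoop_lip and funnel_mouth below 0.07 m and z of scoop_lip in the frame of funnel_mouth above 0 m), for 0.1 s.
2. all six nuts have dropped into the jar, their origins below the lower end of the funnel's neck (less than 80 mm above the jar's floor) (horizontal distance between each of nut0, nut1, nut2, nut3, nut4, nut5 and jar_floor below 0.034 m and z of nut0 in the frame of jar_floor between -0.005 and 0.08 m and z of nut1 in the frame of jar_floor between -0.005 and 0.08 m and z of nut2 in the frame of jar_floor between -0.005 and 0.08 m and z of nut3 in the frame of jar_floor between -0.005 and 0.08 m and z of nut4 in the frame of jar_floor between -0.005 and 0.08 m and z of nut5 in the frame of jar_floor between -0.005 and 0.08 m), for 0.2 s.
3. the scoop stands flat on the bench again, released (height (world z) of scoop below 0.006 m and angle between scoop's own z axis and vertical below 0.1 rad and linear speed of scoop below 0.03 m/s and contact force between the fingers and scoop below 0.05 N), for 0.2 s.
4. the pump cap is pressed down at least 10 of its 12 mm (value of joint pump above 0.01 m), for 0.1 s.
At the end, for the whole second after the job is handed in: All six nuts are in the jar, the scoop is at rest flat on the bench (within 6 degrees of level and its underside origin within 6 mm of the bench top, so not on the station's plate) and released, and the pump cap is back up (within 2 mm) (all of step 2 and all of step 3 and value of joint pump below 0.002 m); the robot touches nothing.
It fails at once if the pump cap is pressed more than 5 mm while any nut is not in the jar (value of joint pump above 0.005 m and not (horizontal distance between each of nut0, nut1, nut2, nut3, nut4, nut5 and jar_floor below 0.034 m and z of nut0 in the frame of jar_floor between -0.005 and 0.08 m and z of nut1 in the frame of jar_floor between -0.005 and 0.08 m and z of nut2 in the frame of jar_floor between -0.005 and 0.08 m and z of nut3 in the frame of jar_floor between -0.005 and 0.08 m and z of nut4 in the frame of jar_floor between -0.005 and 0.08 m and z of nut5 in the frame of jar_floor between -0.005 and 0.08 m)).
It fails at once if the scoop is let go of or dropped from more than 30 mm above the bench (height (world z) of scoop above 0.03 m and contact force between the fingers and scoop below 0.05 N).
It fails at once if the wire brush, the sprocket or the welded plate is moved more than 20 mm (distance of any of brush, sprocket, coupon from where it was at the start of the episode above 0.02 m).
It also fails if it takes over 72 s, if anything falls off the work surface, if the arm or the gripper's body presses on something with over 40 N, if the wrist force passes 120 N, or if a joint passes its speed limit or range.

### The arm

A 6-joint arm with a two-finger parallel gripper is mounted at the origin on the work surface. World frame = base frame: x ahead of the robot, y to its left, z up, the work surface at z = 0. Lengths are in mm, angles in rad, forces in N, time in s.
With the tool pointing down it reaches from about 350 to 775 mm from the base axis. Payload 7.3 kg.
Tool frame: the origin (TCP) lies between the finger pads; the fingertips stand 8 mm ahead of it and the grasp point (between the pads) lies 11 mm behind it; y points along the fingers, z is the direction in which the jaws open and shut, and the axes are right-handed (so a half turn about y gives the same grasp; the last joint's range is limited). The gripper opens to 92 mm and grips with 3 to 60 N. Pads are 19 mm wide; open, the fingers measure 130 mm over their backs; the gripper's body (75 mm by 190 mm) begins 47 mm behind the grasp point.
Start: joints at [1.05, 0.342, 1.524, -0, 1.275, -0.146], TCP at [192.182, 488.58, 234.741] pointing down, gripper open.
Joint ranges: [-2.53, 2.53], [-0.77, 2.02], [0.04, 2.7], [-1, 4.14], [0.28, 2.66], [-3.11, 3.11]. Speed limits (rad/s): [2.57, 2.57, 3.14, 3.14, 3.14, 3.14].

### API

Orientations are given as [roll, pitch, yaw] about the fixed x, y, z axes, in that order (R = Rz(yaw) Ry(pitch) Rx(roll)).
In Python, from plant import bot, vision, job gives the robot as it stands. The module is installed in compiled form; this text tells all that it offers.
- The arm moves only by the tool arm_command, never from a script. Its argument "deltas" is a list of rows, each a list of 4 numbers: the shift along the tool's x, y, z in m, then the turn about the tool's y in degrees. In form: [[x, y, z, twist], ...]. A call has 1 to 5 rows; each row shifts and turns the commanded pose from where the row before left it, along the tool's axes as they then stand; what a row does not reach is not made up. A row lasts 1/10 s, in which the tool goes at most 50 mm and 8.59 degrees, less where a joint would pass 70% of its speed; a pose out of reach is approached as far as the arm can. A call is refused whole if a number of a shift passes 0.05 or a number of a turn 8.59, either way. A call with a gripper value outside its range is refused whole. "claw" is the closure in counts, from 0 (fully open) to 255 (shut), set as the call begins (left out, the last holds). The fingers move at their own pace and stop on an object; the grip force is fixed at half the most. Time passes only in rows, so rows that do not move let the fingers close. It gives the time, the measured TCP pose, the force and the opening at its end, in the units of the state.
- bot.get_obs(): the state, without advancing time (a new reading comes with each control period).
- vision.capture(name): name is "scene" or "top" or "wrist"; returns a dict with "img" (400x640x3 uint8, red, green, blue), "camera_matrix" (3x3 intrinsics, pixels), "dist_coeffs" ([k1, k2, p1, p2, k3] as OpenCV has them; the pictures are not rectified), "world_to_cam" (4x4, takes a point from world to camera coordinates); the wrist camera has in their place "mount" (4x4, takes a point from camera to tool coordinates, whose origin is the TCP and whose axes are the tool frame's). Camera axes: x right, y down, z forward; pixel columns grow to the right and rows downward; lengths in mm; the calibration is good to about 2 mm. A picture is of the moment at which its call begins: read the wrist's pose just before it. There is no depth.
- job.close_job(): hands the job in, once; it reports no verdict.
Trained networks look in a picture, given as the dict that the camera call returned (one of the last four; its "shot" number tells which), for a name from the list of things; names that differ only in an ending like _2 or _b are one class to them, and where a whole thing is asked for, a point or a joint stands for the part that bears it (a point fixed in the world has none). Each returns a list of dicts, best first, with "confidence" (0 to 1); they miss things now and then, are a little off and sometimes report something else, mostly with a low value. They report only what shows in the picture. A call takes as long as a camera call.
- vision.find_in(picture, name): "xyz" ([x, y, z] in mm, in the coordinates of the camera as it stood for that picture, good to about 4 mm: the middle of the surface that is visible of it).
- vision.regions_of(picture, name): "mask" (400x640 bool, what is visible of it).
The state is a dict: "time": time; "joint_positions": joint angles; "dq": joint speeds; "tau": joint torques, N m; "tool_pos": TCP position; "tcp_rot": TCP orientation; "contact_force": force on the tool from outside, world axes, zero at the start; "moment": the same for the moment, N m; "grip_width": finger opening in mm.
Only numpy, scipy, OpenCV 4.12 (cv2) and the standard library are available. Lean on these libraries where they do the work, as an engineer would, in place of code of your own. Each camera call takes 0.05 s, during which the arm holds its last target. There are 200 camera calls.

## Working session

There is one attempt and no reset: what is moved stays moved. The work goes in short steps, Python scripts to look and compute and a tool call to move; the robot and the scene stay as the last step left them, time stands still between calls to the robot, and variables do not carry over. Pictures are saved under pics/ and viewed, about 8 in all and at most 12, crops included, and the job is handed in when it is done.

Besides the shell and the picture viewer there is one more tool, called after ">>>" as name(argument=value, ...) on one line, values as JSON. arm_command: Moves the arm, as the interface text tells. Its arguments: {"type":"object","properties":{"deltas":{"type":"array","items":{"type":"array","items":{"type":"number"}}},"claw":{"type":"number"}},"required":["deltas"]}

```bash
mkdir -p pics; cat > h.py <<'E'
import numpy as np,cv2
from plant import bot,vision,job
from scipy.spatial.transform import Rotation as R
def toolT():
    o=bot.get_obs();T=np.eye(4);T[:3,:3]=R.from_euler('xyz',o['tcp_rot']).as_matrix();T[:3,3]=o['tool_pos'];return T,o
def cap(n):
    T,o=toolT();p=vision.capture(n)
    C=T@np.array(p['mount']) if n=='wrist' else np.linalg.inv(np.array(p['world_to_cam']))
    return p,C
def find(p,C,name):
    r=vision.find_in(p,name)
    return [(np.round((C@np.r_[d['xyz'],1])[:3],1).tolist(),round(d['confidence'],2)) for d in r[:2]]
def save(p,f): cv2.imwrite('pics/'+f,p['img'][:,:,::-1])
def proj(p,C,X):
    W=np.linalg.inv(C);return cv2.projectPoints(np.array(X,float).reshape(-1,3),cv2.Rodrigues(W[:3,:3])[0],W[:3,3],np.array(p['camera_matrix']),np.array(p['dist_coeffs']))[0].reshape(-1,2)
def ray(p,C,uv,z):
    q=cv2.undistortPoints(np.array(uv,float).reshape(-1,1,2),np.array(p['camera_matrix']),np.array(p['dist_coeffs'])).reshape(-1,2)
    d=np.c_[q,np.ones(len(q))]@C[:3,:3].T;c=C[:3,3];return c+d*((z-c[2])/d[:,2])[:,None]
E
python3 - <<'E'
from h import *
T,o=toolT();print(o);print(T.round(3))
for n in['top','scene']:
    p,C=cap(n);save(p,n+'0.png');print(n,C[:3,3].round())
    for k in['scoop','scoop_grip','scoop_lip','station','funnel_mouth','pump_top','jar_floor','nut0','brush','sprocket','coupon']:print(k,find(p,C,k))
E
```

```text
{'time': 0.0, 'joint_positions': array([ 1.04998844e+00,  3.42735935e-01,  1.52500234e+00, -1.77785624e-05,
        1.27539902e+00, -1.45958684e-01]), 'dq': array([ 0.00056499,  0.00100452, -0.00034376,  0.00035216, -0.00044439,
        0.00107636]), 'tau': array([-2.07384505e-04, -4.31255150e+01, -2.44218081e+01,  7.17270887e-02,
        5.61798178e-02, -1.41523115e-04]), 'tool_pos': array([191.98767714, 488.21831024, 234.04322106]), 'tcp_rot': array([-1.57232701e+00,  2.07833946e-04, -3.74844173e-01]), 'contact_force': array([-0.92676673,  0.19236639,  0.40224867]), 'moment': array([ 0.01806513,  0.07321659, -0.00862962]), 'grip_width': 91.66743442318749}
[[ 9.31000e-01 -1.00000e-03  3.66000e-01  1.91988e+02]
 [-3.66000e-01 -1.00000e-03  9.31000e-01  4.88218e+02]
 [-0.00000e+00 -1.00000e+00 -2.00000e-03  2.34043e+02]
 [ 0.00000e+00  0.00000e+00  0.00000e+00  1.00000e+00]]
top [ 374.  -39. 1343.]
scoop [([563.6, -213.2, 3.7], 0.6)]
scoop_grip [([561.7, -213.3, 2.5], 0.97)]
scoop_lip [([564.3, -216.2, 3.5], 0.8)]
station []
funnel_mouth [([542.4, 201.2, 127.0], 0.59)]
pump_top [([631.8, 225.1, 222.4], 0.47)]
jar_floor [([544.2, 201.6, 131.9], 0.62)]
nut0 []
brush [([497.4, 394.0, 16.7], 0.84)]
sprocket [([753.0, -107.7, 3.5], 0.77)]
coupon [([502.0, -476.6, 8.9], 0.81)]
scene [1166. -860.  927.]
scoop [([571.8, -218.6, 20.6], 0.89)]
scoop_grip [([570.8, -223.5, 18.5], 0.91)]
scoop_lip [([568.3, -218.8, 16.9], 0.55)]
station [([573.6, -215.8, 18.1], 0.75), ([558.6, 202.9, 81.1], 0.68)]
funnel_mouth [([563.2, 204.0, 78.9], 0.87)]
pump_top [([638.5, 213.5, 218.7], 0.48)]
jar_floor [([560.7, 198.6, 81.6], 0.89)]
nut0 [([538.9, -207.2, 12.7], 0.59), ([560.9, -197.5, 16.2], 0.53)]
brush [([608.0, 387.9, 16.0], 0.41)]
sprocket [([757.7, -123.6, 8.1], 0.6)]
coupon [([506.4, -488.1, 7.7], 0.83)]
```

View pics/top0.png

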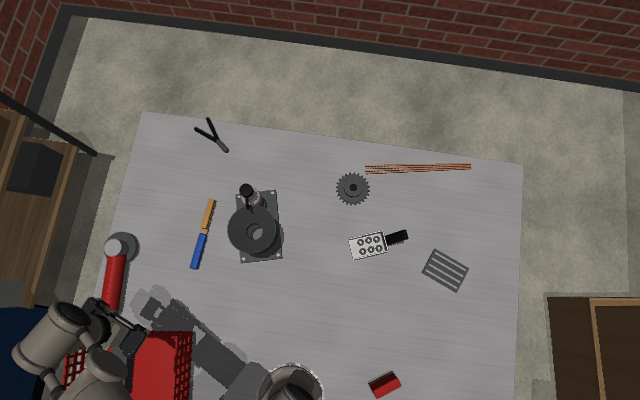

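View pics/scene0.png

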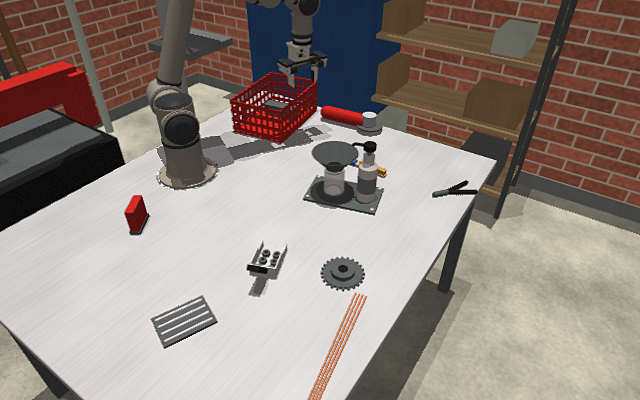

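```bash
python3 - <<'E'
from h import *
p,C=cap('top')
print(ray(p,C,[(350,248),(386,241),(407,234)],0).round())
print('h end',ray(p,C,[(407,236)],100).round(),'lip',ray(p,C,[(350,248)],10).round(), 'mouth',ray(p,C,[(254,232)],150).round())
for k in['scoop','scoop_grip']:
  for d in vision.regions_of(p,k)[:1]:
    v,u=np.nonzero(d['mask']);print(k,d['confidence'],cv2.minAreaRect(np.c_[u,v].astype(np.float32)))
W=vision.capture('wrist');print(np.array(W['mount']).round(2),W['camera_matrix'])
E
```

```text
[[ 532. -133.    0.]
 [ 576. -259.    0.]
 [ 613. -332.    0.]]
h end [[ 588. -311.  100.]] lip [[ 531. -132.   10.]] mouth [[519. 191. 150.]]
scoop 0.76 ((378.5668640136719, 242.18638610839844), (22.873403549194336, 59.15536117553711), 75.46554565429688)
scoop_grip 0.76 ((378.2647399902344, 242.441162109375), (23.536956787109375, 59.764347076416016), 77.47119140625)
[[  -0.      0.96    0.28  -76.7 ]
 [   0.     -0.28    0.96 -150.01]
 [   1.      0.      0.      0.17]
 [   0.      0.      0.      1.  ]] [[314.58629962   0.         321.67366788]
 [  0.         314.58629962 199.8824573 ]
 [  0.           0.           1.        ]]
```

>>> arm_command(deltas=[[0,-0.014,0,8.5],[0,-0.014,0,8.5],[0,-0.014,0,8.5],[0,-0.014,0,8.5],[0,-0.01,0,8.5]])

```text
time: 1.9
tool_pos: [192.3, 488.7, 301.7]
tcp_rot: [-1.57, 0.001, -1.123]
contact_force: [-0.5, 0.0, -0.7]
grip_width: 91.4
```

>>> arm_command(deltas=[[0.02,0,0.004,8.5],[0.046,0,0.008,0],[0.046,0,0.008,0],[0.046,0,0.008,0],[0.046,0,0.008,0]])

```text
time: 2.4
tool_pos: [290.9, 304.9, 300.8]
tcp_rot: [-1.57, 0.0, -1.264]
contact_force: [0.4, -0.0, -0.4]
grip_width: 91.5
```

>>> arm_command(deltas=[[0.046,0,0.008,0],[0.046,0,0.008,0],[0.046,0,0.008,0],[0.046,0,0.008,0],[0.046,0,0.008,0]])

```text
time: 2.9
tool_pos: [398.4, 97.4, 301.0]
tcp_rot: [-1.57, -0.0, -1.265]
contact_force: [1.0, 0.4, 0.3]
grip_width: 91.7
```

>>> arm_command(deltas=[[0.046,0,0.008,0],[0.046,0,0.008,0],[0.046,0,0.008,0],[0.046,0,0.008,0],[0.046,0,0.008,0]])

```text
time: 3.4
tool_pos: [505.8, -110.0, 300.8]
tcp_rot: [-1.57, -0.0, -1.265]
contact_force: [0.1, -0.8, 0.9]
grip_width: 91.8
```

>>> arm_command(deltas=[[0.046,0,0.008,0],[0.04,0,0.008,0],[0.02,0,0.004,0],[0,0,0,0],[0,0,0,0]])

```text
time: 3.9
tool_pos: [556.0, -202.8, 300.2]
tcp_rot: [-1.571, 0.001, -1.265]
contact_force: [0.6, -0.9, 0.4]
grip_width: 92.2
```

```bash
python3 - <<'E'
from h import *
p,C=cap('wrist');save(p,'w1.png');T,o=toolT();print(o['tool_pos'],o['tcp_rot'],o['time'],o['joint_positions'])
for k in['scoop','scoop_grip','nut0']:print(k,find(p,C,k))
E
```

```text
[ 555.90486606 -202.2245561   300.62591201] [-1.57102050e+00  7.90682839e-04 -1.26452535e+00] 3.95 [-4.78621005e-01  4.30474466e-01  1.20839119e+00  4.01860224e-04
  1.50344441e+00 -7.84919262e-01]
scoop [([563.2, -216.1, 0.2], 0.77)]
scoop_grip [([564.8, -216.8, 1.6], 0.9)]
nut0 [([566.5, -194.0, 15.1], 0.72), ([525.7, -175.0, 13.8], 0.67)]
```

View pics/w1.png

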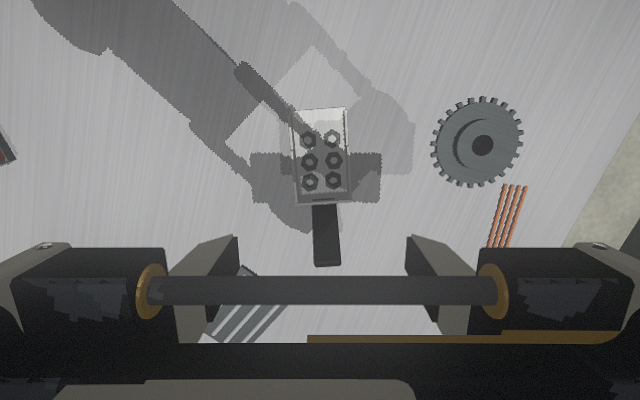

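```bash
python3 - <<'E'
import cv2
i=cv2.imread('pics/w1.png')[95:275,270:370];cv2.imwrite('pics/w1c.png',cv2.resize(i,None,fx=3.3,fy=3.3,interpolation=cv2.INTER_CUBIC))
E
```

```text
(no output)
```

View pics/w1c.png

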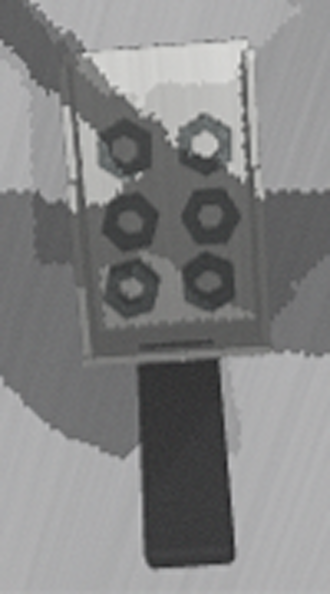

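```bash
python3 - <<'E'
from h import *
from scipy.optimize import least_squares
p,C=cap('wrist')
o=np.array([270,95])
uv=np.array([(162,45),(190,563),(178,362)])/3.3+o
M=np.array([(64,0,4),(-127,0,96),(-68,0,44)],float);w=np.array([[1,1],[1,1],[1,.2]])
P=lambda q:M@R.from_euler('z',q[2]).as_matrix().T+[q[0],q[1],0]
s=least_squares(lambda q:((proj(p,C,P(q))-uv)*w).ravel(),[563,-205,1.87])
x,y,a=s.x;print(s.x,np.degrees(a),s.fun.round(2))
g=P(s.x);Rz=R.from_euler('z',a).as_matrix()
grip=Rz@[-102,0,78]+[x,y,0];print('grip',grip,'lip',Rz@[64,0,4]+[x,y,0])
T,ob=toolT();print('z az',np.degrees(np.arctan2(T[1,2],T[0,2])),'tool delta to grip',T[:3,:3].T@(grip-T[:3,3]))
# station from top: fit circle of mouth via points
q,C=cap('scene');
E
```

```text
[ 552.75873159 -191.1013206     1.93594509] 110.92148297193337 [-0.19 -0.84 -0.26  0.73  0.47  0.83]
grip [ 589.18173339 -286.37652693   78.        ] lip [ 529.90508341 -131.32079899    4.        ]
z az 17.601232780710394 tool delta to grip [ 90.39168302 223.3373047    5.89436562]
```

>>> arm_command(deltas=[[0.03,0,0.0005,-3.3],[0.03,0.02,0.0005,0],[0.03,0.04,0,0],[0,0.045,0,0],[0,0.045,0,0]], claw=0)

```text
time: 4.7
tool_pos: [587.6, -287.9, 149.2]
tcp_rot: [-1.57, -0.001, -1.208]
contact_force: [0.4, -0.3, -0.5]
grip_width: 91.8
```

>>> arm_command(deltas=[[0,0.04,0,0],[0,0.03,0,0],[0,0.013,0,0],[0,0,0,0]])

```text
time: 5.1
tool_pos: [586.9, -286.6, 66.2]
tcp_rot: [-1.573, 0.003, -1.207]
contact_force: [-0.5, -0.2, 0.1]
grip_width: 91.7
```

```bash
python3 - <<'E'
from h import *
p,C=cap('wrist');save(p,'w2.png');T,o=toolT();print(o['tool_pos'],o['tcp_rot'],o['time'])
E
```

```text
[ 587.90342169 -287.31319648   68.20620049] [-1.57058237e+00 -9.33416748e-05 -1.20696028e+00] 5.15
```

View pics/w2.png

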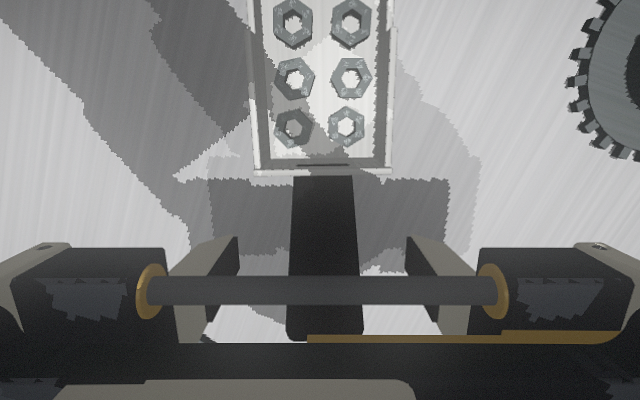

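>>> arm_command(deltas=[[0,0,0,0],[0,0,0,0],[0,0,0,0],[0,0,0,0],[0,0,0,0]], claw=255)

```text
time: 5.65
tool_pos: [587.7, -287.5, 68.1]
tcp_rot: [-1.57, -0.0, -1.207]
contact_force: [-0.0, -1.6, -0.2]
grip_width: 56.2
```

>>> arm_command(deltas=[[0,0,0,0],[0,0,0,0],[0,-0.005,0,0],[0,-0.01,0,0],[0,-0.005,0,0]])

```text
time: 6.15
tool_pos: [587.8, -287.6, 88.5]
tcp_rot: [-1.57, -0.001, -1.207]
contact_force: [0.4, -0.1, -4.5]
grip_width: 33.5
```

>>> arm_command(deltas=[[0,0,0,0],[0,0,0,0]])

```text
time: 6.35
tool_pos: [587.5, -287.4, 87.7]
tcp_rot: [-1.571, 0.0, -1.207]
contact_force: [0.0, -0.0, -4.3]
grip_width: 34.1
```

```bash
python3 - <<'E'
from h import *
p,C=cap('scene');save(p,'s2.png');i=cv2.imread('pics/s2.png')[180:330,200:360];cv2.imwrite('pics/s2.png',cv2.resize(i,None,fx=4,fy=4,interpolation=cv2.INTER_CUBIC))
p,C=cap('wrist');save(p,'w3.png');T,o=toolT();print(o)
E
```

```text
{'time': 6.45, 'joint_positions': array([-5.72049670e-01,  7.09354818e-01,  1.31959977e+00,  5.97214508e-05,
        1.11340735e+00, -9.35577710e-01]), 'dq': array([-0.00084552,  0.00352259, -0.0015224 ,  0.00122711,  0.00054801,
        0.00158894]), 'tau': array([ 2.97270744e-03, -6.16741419e+01, -2.36939263e+01,  2.15725070e-01,
        3.82058378e-01,  5.59290129e-04]), 'tool_pos': array([ 587.34311249, -287.2828101 ,   87.31432271]), 'tcp_rot': array([-1.57120967e+00,  6.51008015e-04, -1.20729482e+00]), 'contact_force': array([ 0.07434011,  0.7047121 , -3.83371817]), 'moment': array([-0.40798863, -0.05789156,  0.00687543]), 'grip_width': 33.79414562772852}
```

View pics/s2.png

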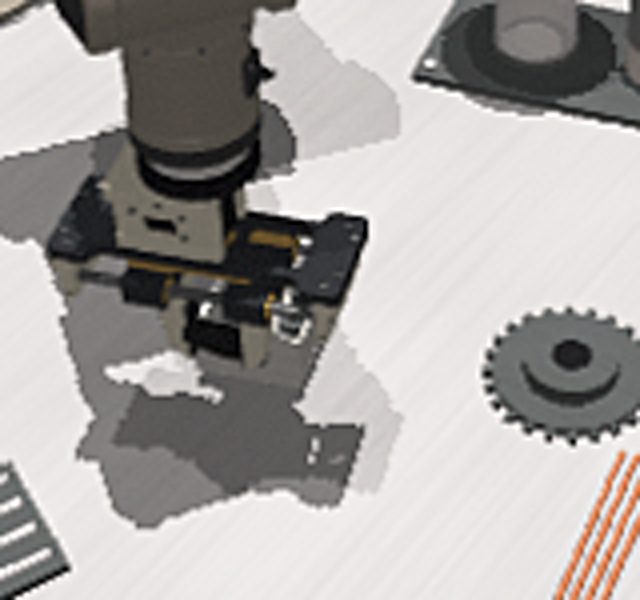

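```bash
python3 - <<'E'
from h import *
out=[]
for n,(u0,v0) in [('top',(205,160)),('scene',(285,125))]:
    p,C=cap(n);save(p,n+'3.png')
    for k in['station','funnel_mouth','pump_top']:
        for d in vision.regions_of(p,k)[:2]:
            v,u=np.nonzero(d['mask']);print(n,k,round(d['confidence'],2),u.min(),u.max(),v.min(),v.max(),len(u),u.mean(),v.mean())
    for k in['funnel_mouth','pump_top','station']:print(k,find(p,C,k))
    out.append(cv2.resize(p['img'][v0:v0+110,u0:u0+110,::-1],(390,550) if 0 else (400,400),interpolation=cv2.INTER_CUBIC))
    # predicted rim circle for candidate (547,202)
    t=np.linspace(0,6.283,13)[:-1]
    for c in[(530,197),(547,202)]:print(n,c,proj(p,C,[(c[0],c[1],168)]).round(1), proj(p,C,[(c[0]+79*np.cos(a),c[1]+79*np.sin(a),168) for a in t[::3]]).round(0).tolist())
cv2.imwrite('pics/st.png',np.hstack(out))
E
```

```text
top station 0.75 350 384 229 258 443 363.6433408577878 243.62979683972912
top station 0.68 227 281 184 262 3296 255.29793689320388 225.14290048543688
top funnel_mouth 0.74 228 281 184 262 3200 255.6015625 225.2775
top funnel_mouth 0.16 240 252 185 204 128 245.8671875 190.9140625
top pump_top 0.66 239 252 184 208 187 245.79679144385025 192.44385026737967
funnel_mouth [([541.5, 201.6, 129.1], 0.77), ([501.5, -479.4, 8.2], 0.17)]
pump_top [([631.9, 221.8, 222.7], 0.64)]
station [([543.1, 205.8, 137.5], 0.76), ([553.9, -170.2, 17.1], 0.68)]
top (530, 197) [[251.9 227.7]] [[256.0, 204.0], [228.0, 224.0], [247.0, 252.0], [276.0, 231.0]]
top (547, 202) [[251.4 222.3]] [[256.0, 199.0], [227.0, 219.0], [247.0, 247.0], [276.0, 226.0]]
scene station 0.64 303 383 140 214 4132 345.02952565343656 177.2422555663117
scene funnel_mouth 0.62 304 382 141 214 3874 345.1156427465152 177.73825503355704
scene pump_top 0.67 353 375 141 154 197 366.29441624365484 146.18781725888326
funnel_mouth [([562.4, 201.6, 81.3], 0.74), ([759.8, -122.8, 7.9], 0.2)]
pump_top [([636.5, 211.3, 221.4], 0.61)]
station [([560.7, 200.3, 83.5], 0.56)]
scene (530, 197) [[335.5 153. ]] [[356.0, 160.0], [348.0, 143.0], [316.0, 146.0], [322.0, 164.0]]
scene (547, 202) [[340.7 153.9]] [[362.0, 161.0], [353.0, 144.0], [321.0, 147.0], [328.0, 165.0]]
```

View pics/st.png

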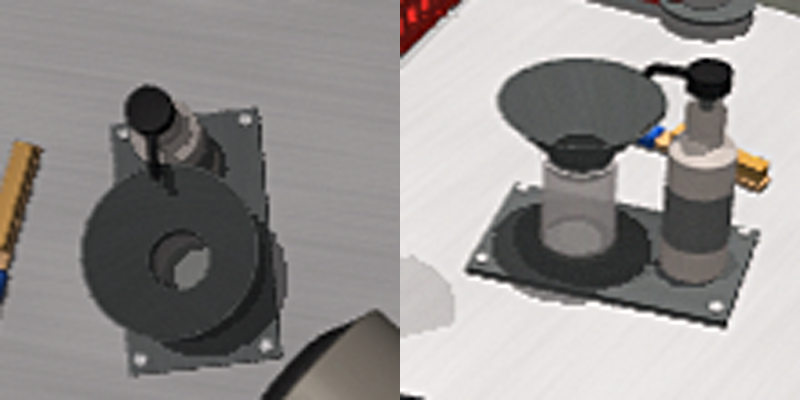

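```bash
python3 - <<'E'
from h import *
from scipy.optimize import least_squares
pt,Ct=cap('top');ps,Cs=cap('scene')
k=110/400
f=lambda P,o:np.array(P)*k+o
ct=f([(112,125),(258,108),(283,355),(133,375)],(205,160));
cs=f([(68,270),(330,325),(357,233),(122,185)],(285,125))
w=ray(pt,Ct,ct,10);print(w.round());print(ray(ps,Cs,cs,10).round())
# station corners: (165,75),(165,-75),(-90,-75),(-90,75)
M=np.array([(165,75,10),(165,-75,10),(-90,-75,10),(-90,75,10)],float)
Ms=M[[2,1,0,3]]
ext=np.array([(0,0,168),(115,0,223)],float)
et=f([(171,253),(150,110)],(205,160));es=f([(183,97),(310,73)],(285,125))
def P(q,m):return m@R.from_euler('z',q[2]).as_matrix().T+[q[0],q[1],0]
def r(q):return np.r_[(proj(pt,Ct,P(q,np.r_[M,ext]))-np.r_[ct,et]).ravel(),(proj(ps,Cs,P(q,np.r_[Ms,ext]))-np.r_[cs,es]).ravel()]
s=least_squares(r,[526,197,0.],loss='soft_l1');print(s.x,np.degrees(s.x[2]));print(r(s.x).reshape(-1,2).round(1).tolist())
print('pump',P(s.x,ext).round(),'corners',P(s.x,M).round())
E
```

```text
[[664. 311.  10.]
 [704. 167.  10.]
 [461. 100.  10.]
 [420. 242.  10.]]
[[468.  99.  10.]
 [711. 166.  10.]
 [667. 306.  10.]
 [431. 245.  10.]]
[527.9622655  195.39997842   6.55411736] 375.52326320794947
[[-0.2, -0.7], [0.1, -0.8], [0.3, -0.0], [-0.4, -0.4], [0.3, -1.2], [-0.1, -0.9], [-1.4, -0.7], [-1.1, -0.7], [0.6, -0.8], [-2.5, -0.6], [-0.6, 1.4], [-0.3, -0.6]]
pump [[528. 195. 168.]
 [639. 226. 223.]] corners [[667. 312.  10.]
 [707. 167.  10.]
 [461.  99.  10.]
 [421. 244.  10.]]
```

>>> arm_command(deltas=[[0,0.004,0,0],[0,0.004,0,0],[0,0,0,0],[0,0,0,0]], claw=190)

```text
time: 7.65
tool_pos: [587.5, -287.3, 79.4]
tcp_rot: [-1.571, 0.0, -1.207]
contact_force: [0.4, 0.4, -5.2]
grip_width: 34.0
```

>>> arm_command(deltas=[[0,0,0,0],[0,0,0,0],[0,0,0,0]], claw=178)

```text
time: 7.95
tool_pos: [587.6, -287.4, 79.8]
tcp_rot: [-1.571, -0.0, -1.207]
contact_force: [0.4, -0.4, -5.6]
grip_width: 33.5
```

>>> arm_command(deltas=[[0,0,0,0],[0,0,0,0],[0,0,0,0]], claw=171)

```text
time: 8.25
tool_pos: [587.6, -287.4, 79.7]
tcp_rot: [-1.571, 0.0, -1.207]
contact_force: [-0.1, -0.7, -5.3]
grip_width: 34.0
```

```bash
python3 - <<'E'
from h import *
T,o=toolT();print(o['time'],o['tool_pos'],o['contact_force'],o['moment'],o['grip_width'])
E
```

```text
8.25 [ 587.61145691 -287.42857591   79.73066328] [-0.13499039 -0.72244394 -5.32966981] [-0.36661299 -0.14649888  0.00214083] 33.99173083149017
```

>>> arm_command(deltas=[[0,0,0,0],[0,0,0,0],[0,0,0,0]], claw=167)

```text
time: 8.55
tool_pos: [587.6, -287.4, 79.7]
tcp_rot: [-1.571, 0.0, -1.207]
contact_force: [-0.6, 0.0, -3.6]
grip_width: 33.8
```

>>> arm_command(deltas=[[0,0,0,0],[0,0,0,0],[0,0,0,0]], claw=164)

```text
time: 8.85
tool_pos: [587.6, -287.4, 79.7]
tcp_rot: [-1.571, 0.0, -1.207]
contact_force: [0.0, 0.2, -4.7]
grip_width: 34.3
```

```bash
python3 - <<'E'
from h import *
T,o=toolT();print(o['time'],o['tool_pos'],o['contact_force'],o['moment'],o['grip_width'])
E
```

```text
8.85 [ 587.5766845  -287.41602833   79.67022436] [ 0.02205401  0.21854626 -4.67571894] [-0.4021039  -0.11890601  0.01393381] 34.27825712140874
```

>>> arm_command(deltas=[[0,0,0,0],[0,0,0,0],[0,0,0,0]], claw=162)

```text
time: 9.15
tool_pos: [587.6, -287.4, 79.7]
tcp_rot: [-1.571, 0.0, -1.207]
contact_force: [-0.4, -0.6, -4.6]
grip_width: 34.2
```

>>> arm_command(deltas=[[0,0,0,0],[0,0,0,0],[0,0,0,0]], claw=160.5)

```text
time: 9.45
tool_pos: [587.8, -287.6, 80.3]
tcp_rot: [-1.57, -0.001, -1.207]
contact_force: [-1.1, -0.9, 0.7]
grip_width: 34.1
```

>>> arm_command(deltas=[[0,0,0,0],[0,0,0,0],[0,0,0,0]], claw=159)

```text
time: 9.75
tool_pos: [587.7, -287.5, 79.9]
tcp_rot: [-1.57, -0.0, -1.207]
contact_force: [-0.3, -0.7, -0.7]
grip_width: 34.6
```

```bash
python3 - <<'E'
from h import *
T,o=toolT();print(o['time'],o['tool_pos'],o['contact_force'],o['moment'],o['grip_width'])
E
```

```text
9.75 [ 587.74574103 -287.4719475    79.91293977] [-0.26399513 -0.7265417  -0.74821156] [-0.06749174  0.05129147  0.01261108] 34.600721740133864
```

>>> arm_command(deltas=[[0,0.006,0,0],[0,0.006,0,0],[0,0,0,0]], claw=150)

```text
time: 10.05
tool_pos: [586.9, -287.0, 66.2]
tcp_rot: [-1.572, 0.002, -1.207]
contact_force: [0.2, 0.6, 0.1]
grip_width: 37.7
```

>>> arm_command(deltas=[[0,0,0,0],[0,0,0,0],[0,0,0,0]], claw=255)

```text
time: 10.35
tool_pos: [587.4, -287.2, 67.3]
tcp_rot: [-1.571, 0.001, -1.207]
contact_force: [0.2, -0.2, -3.3]
grip_width: 34.0
```

>>> arm_command(deltas=[[0,0,0,0],[0,0,0,0],[0,0,0,0]], claw=161.4)

```text
time: 10.65
tool_pos: [587.5, -287.3, 67.6]
tcp_rot: [-1.571, 0.0, -1.207]
contact_force: [-0.7, 0.2, -2.7]
grip_width: 33.8
```

>>> arm_command(deltas=[[-0.003,-0.006,0,0],[-0.004,-0.007,0,0],[-0.004,-0.007,0,0],[0,0,0,0]])

```text
time: 11.05
tool_pos: [584.2, -276.9, 89.4]
tcp_rot: [-1.569, -0.002, -1.207]
contact_force: [-0.0, 0.1, -3.3]
grip_width: 34.0
```

```bash
python3 - <<'E'
from h import *
p,C=cap('wrist');save(p,'w4.png')
for i in range(3):
  T,o=toolT();print(o['time'],o['tool_pos'],o['contact_force'],o['moment'],o['grip_width']);cap('wrist')
E
```

```text
11.1 [ 584.20838096 -277.109867     89.04613406] [ 0.84557445 -0.1416557   0.16268948] [ 0.01448098  0.03962182 -0.01297363] 33.750284670968455
11.15 [ 584.20786212 -277.29359684   88.74636854] [-0.10278732 -1.99490649 -0.74561629] [ 0.05633482 -0.01223373 -0.0151306 ] 34.245914291555664
11.2 [ 584.21400623 -277.42241341   88.55919795] [ 1.6814216  -1.83102813  0.57508655] [-0.07036933 -0.06173655 -0.00521544] 33.767169120850895
```

View pics/w4.png

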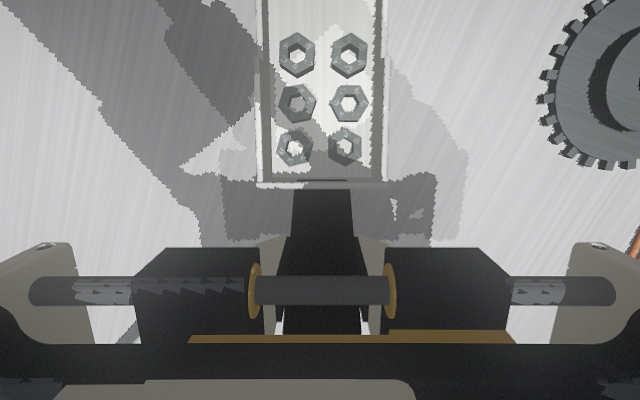

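>>> arm_command(deltas=[[0,0,0,0],[0.011,0.01,0,0],[0,0.011,0,0],[0,0,0,0]], claw=140)

```text
time: 11.65
tool_pos: [586.3, -287.1, 63.8]
tcp_rot: [-1.573, 0.004, -1.208]
contact_force: [-0.5, 0.6, -0.1]
grip_width: 41.3
```

>>> arm_command(deltas=[[0,0,0,0],[0,0,0,0],[0,0,0,0],[0,-0.004,0,0],[0,-0.004,0,0]], claw=255)

```text
time: 12.15
tool_pos: [587.4, -287.3, 74.7]
tcp_rot: [-1.571, 0.0, -1.207]
contact_force: [1.1, 0.6, -4.6]
grip_width: 34.0
```

>>> arm_command(deltas=[[-0.005,0,0.002,5.4],[-0.015,0,0.005,0],[-0.025,0,0.008,0],[-0.03,0,0.01,0],[-0.03,0,0.01,0]])

```text
time: 12.65
tool_pos: [592.6, -175.0, 74.8]
tcp_rot: [-1.571, 0.0, -1.299]
contact_force: [0.1, 0.6, -4.3]
grip_width: 34.0
```

>>> arm_command(deltas=[[-0.03,0,0.01,0],[-0.03,0,0.01,0],[-0.03,0,0.01,0],[-0.02,0,0.007,0],[-0.01,0,0,0]])

```text
time: 13.15
tool_pos: [596.4, -48.4, 74.9]
tcp_rot: [-1.571, 0.0, -1.297]
contact_force: [-0.8, 0.2, -4.9]
grip_width: 33.8
```

>>> arm_command(deltas=[[0,0,0,0],[0,0.002,0,0],[0,0,0,0]])

```text
time: 13.45
tool_pos: [596.5, -52.2, 72.7]
tcp_rot: [-1.571, 0.0, -1.303]
contact_force: [-0.2, 1.1, -3.0]
grip_width: 34.0
```

```bash
cat >> h.py <<'E'
def st():
    T,o=toolT();d=T[:3,3]-[528,195.4,0];c,s=np.cos(.2709),np.sin(.2709)
    rot=lambda v:np.array([c*v[0]+s*v[1],-s*v[0]+c*v[1],v[2]]).round(2)
    print(round(o['time'],2),'TCPst',rot(d),'F',rot(o['contact_force']),'M',rot(o['moment']),'yaw',round(np.degrees(o['tcp_rot'][2])+74.5,1),round(o['grip_width'],1))
E
python3 - <<'E'
from h import *
p,C=cap('wrist');save(p,'w5.png');st()
E
```

```text
13.5 TCPst [  -0.26 -256.95   72.72] F [-0.71  0.59 -2.34] M [0.09 0.13 0.02] yaw -0.1 34.1
```

View pics/w5.png

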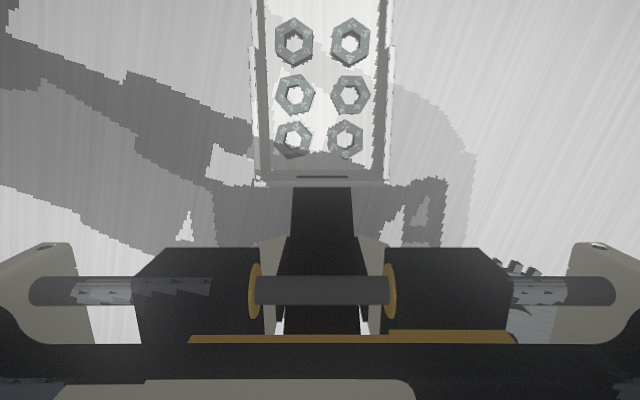

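>>> arm_command(deltas=[[0,-0.003,0,0],[0,0,0,0],[-0.004,0,0,0],[0,0,0,0]])

```text
time: 13.9
tool_pos: [595.3, -47.2, 75.6]
tcp_rot: [-1.571, 0.0, -1.302]
contact_force: [0.5, -0.3, -4.4]
grip_width: 34.0
```

```bash
python3 -c "
from h import *
st()"
```

```text
13.9 TCPst [-5.0000e-02 -2.5175e+02  7.5600e+01] F [ 0.37 -0.46 -4.44] M [-0.4   0.04  0.05] yaw -0.1 34.0
```

>>> arm_command(deltas=[[-0.003,0,0,0],[-0.003,0,0,0],[0,0,0,0]])

```text
time: 14.2
tool_pos: [593.8, -41.1, 75.6]
tcp_rot: [-1.571, 0.0, -1.301]
contact_force: [-0.4, 0.7, -4.8]
grip_width: 33.6
```

```bash
python3 -c "
from h import *
st()"
```

```text
14.2 TCPst [ 8.000e-02 -2.455e+02  7.564e+01] F [-0.25  0.77 -4.84] M [-0.36  0.05 -0.  ] yaw -0.0 33.6
```

>>> arm_command(deltas=[[-0.003,0,0,0],[-0.002,0,0,0],[0,0,0,0]])

```text
time: 14.5
tool_pos: [592.5, -36.5, 75.7]
tcp_rot: [-1.571, 0.0, -1.301]
contact_force: [-0.1, -0.1, -4.8]
grip_width: 33.7
```

```bash
python3 -c "
from h import *
st()"
```

```text
14.5 TCPst [ 1.3000e-01 -2.4074e+02  7.5700e+01] F [-0.08 -0.04 -4.78] M [-0.37  0.04  0.03] yaw -0.1 33.7
```

>>> arm_command(deltas=[[-0.003,0,0,0],[0,0,0,0],[0,0,0,0]])

```text
time: 14.8
tool_pos: [591.8, -33.9, 75.7]
tcp_rot: [-1.571, 0.0, -1.301]
contact_force: [0.3, 0.3, -5.7]
grip_width: 34.1
```

>>> arm_command(deltas=[[-0.003,0,0,0],[0,0,0,0],[0,0,0,0]])

```text
time: 15.1
tool_pos: [591.0, -31.0, 75.7]
tcp_rot: [-1.571, 0.0, -1.301]
contact_force: [1.1, -0.5, -4.3]
grip_width: 33.4
```

>>> arm_command(deltas=[[-0.003,0,0,0],[0,0,0,0],[0,0,0,0]])

```text
time: 15.4
tool_pos: [590.2, -28.1, 75.7]
tcp_rot: [-1.571, 0.0, -1.301]
contact_force: [1.0, -0.7, -4.5]
grip_width: 33.9
```

```bash
python3 -c "
from h import *
st()
p,C=cap('wrist');save(p,'w6.png')
p,C=cap('scene');i=p['img'][120:270,230:390,::-1];cv2.imwrite('pics/s6.png',np.hstack([cv2.resize(i,(480,450),interpolation=cv2.INTER_CUBIC),cv2.imread('pics/w6.png')[0:225,200:445].repeat(2,0)[:, :].repeat(1,1)[:450]]))
"
```

```text
15.4 TCPst [ 1.6000e-01 -2.3199e+02  7.5740e+01] F [ 0.75 -0.96 -4.54] M [-0.45  0.06  0.03] yaw -0.1 33.9
```

>>> arm_command(deltas=[[-0.003,0,0,0],[0,0,0,0],[0,0,0,0]])

```text
time: 15.8
tool_pos: [589.5, -25.2, 75.7]
tcp_rot: [-1.571, 0.0, -1.301]
contact_force: [-0.3, -0.2, -4.8]
grip_width: 34.0
```

>>> arm_command(deltas=[[-0.003,0,0,0],[0,0,0,0],[0,0,0,0]])

```text
time: 16.1
tool_pos: [588.7, -22.3, 75.7]
tcp_rot: [-1.571, 0.0, -1.301]
contact_force: [0.1, 0.6, -4.5]
grip_width: 33.5
```

>>> arm_command(deltas=[[-0.003,0,0,0],[0,0,0,0],[0,0,0,0]])

```text
time: 16.4
tool_pos: [588.8, -21.5, 76.7]
tcp_rot: [-1.569, -0.004, -1.301]
contact_force: [-0.6, -7.6, -1.0]
grip_width: 33.7
```

```bash
python3 -c "
from h import *
st()"
```

```text
16.4 TCPst [   0.53 -225.21   76.65] F [-2.61 -7.16 -1.04] M [-1.68  0.42  0.07] yaw -0.1 33.7
```

>>> arm_command(deltas=[[-0.005,-0.008,0,0],[-0.006,-0.008,0,0],[0,0,0,0]])

```text
time: 16.7
tool_pos: [586.0, -9.8, 93.4]
tcp_rot: [-1.568, -0.003, -1.301]
contact_force: [-0.5, -4.8, -2.9]
grip_width: 33.7
```

```bash
python3 -c "
from h import *
st()"
```

```text
16.7 TCPst [   1.02 -213.24   93.45] F [-1.76 -4.5  -2.93] M [-1.33  0.1  -0.11] yaw -0.1 33.7
```

>>> arm_command(deltas=[[-0.006,-0.008,0,0],[-0.006,-0.007,0,0],[0,0,0,0]])

```text
time: 17.0
tool_pos: [582.6, 2.2, 107.8]
tcp_rot: [-1.569, -0.002, -1.301]
contact_force: [0.9, -6.5, 1.5]
grip_width: 34.2
```

```bash
python3 -c "
from h import *
st();p,C=cap('wrist');save(p,'w7.png')"
```

```text
17.0 TCPst [   0.87 -200.79  107.84] F [-0.88 -6.47  1.54] M [-1.32  0.19 -0.07] yaw -0.0 34.2
```

View pics/w7.png

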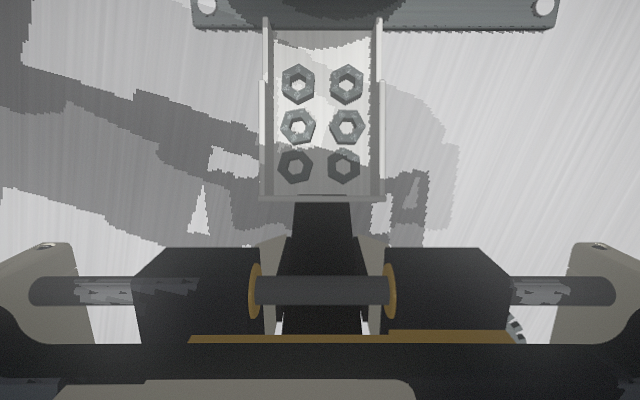

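>>> arm_command(deltas=[[-0.005,-0.005,0,0],[-0.006,-0.004,0,0],[-0.006,-0.004,0,0],[0,0,0,0]])

```text
time: 17.45
tool_pos: [578.8, 17.0, 121.6]
tcp_rot: [-1.567, -0.005, -1.301]
contact_force: [0.3, -11.3, 6.8]
grip_width: 33.9
```

```bash
cat >> h.py <<'E'
def nuts(p):
    out=[]
    for d in vision.regions_of(p,'nut0'):
        v,u=np.nonzero(d['mask']);out.append((round(d['confidence'],2),round(u.mean()),round(v.mean()),len(u)))
    return out
E
python3 -c "
from h import *
st();p,C=cap('wrist');save(p,'w8.png');print(nuts(p))
for d in vision.regions_of(p,'scoop')[:1]:
  v,u=np.nonzero(d['mask']);print(u.min(),u.max(),v.min(),v.max())"
```

```text
17.45 TCPst [   1.17 -185.48  121.55] F [ -2.72 -10.96   6.8 ] M [-2.1   0.59 -0.05] yaw -0.0 33.9
[(0.98, 298, 142, 798), (0.97, 295, 180, 772), (0.93, 345, 142, 783), (0.71, 344, 103, 883), (0.69, 342, 178, 701), (0.67, 299, 102, 824), (0.16, 371, 27, 18917)]
259 383 42 334
```

>>> arm_command(deltas=[[-0.004,-0.006,0,0],[-0.005,-0.005,0,0],[0,0,0,0]])

```text
time: 17.9
tool_pos: [575.0, 28.1, 131.0]
tcp_rot: [-1.57, -0.0, -1.301]
contact_force: [1.4, -3.2, -2.2]
grip_width: 33.8
```

```bash
python3 -c "
from h import *
st();p,C=cap('wrist');print(nuts(p))"
```

```text
17.9 TCPst [   0.54 -173.81  131.05] F [ 0.5  -3.43 -2.19] M [-0.99 -0.08  0.01] yaw -0.0 33.8
[(0.96, 342, 189, 712), (0.93, 296, 189, 790), (0.82, 345, 154, 771), (0.81, 299, 153, 752), (0.77, 300, 117, 726), (0.62, 344, 117, 795)]
```

>>> arm_command(deltas=[[0.004,-0.006,0,0],[0.008,-0.012,0,0],[0.01,-0.02,0,0],[0.01,-0.025,0,0],[0.006,-0.025,0,0]])

```text
time: 18.5
tool_pos: [584.7, -9.8, 219.8]
tcp_rot: [-1.572, 0.001, -1.302]
contact_force: [-0.1, 0.4, -4.8]
grip_width: 33.4
```

>>> arm_command(deltas=[[0.002,-0.025,0,0],[0,-0.025,0,0],[0,-0.025,0,0],[0,-0.018,0,0],[0,-0.01,0,0]])

```text
time: 19.0
tool_pos: [585.6, -11.1, 323.9]
tcp_rot: [-1.569, -0.0, -1.302]
contact_force: [0.2, 0.6, -5.9]
grip_width: 34.1
```

```bash
python3 -c "
from h import *
st();p,C=cap('wrist');save(p,'w9.png');print(nuts(p))
q,D=cap('scene');i=q['img'][60:260,260:420,::-1]
cv2.imwrite('pics/c9.png',np.hstack([cv2.resize(i,(384,480),interpolation=cv2.INTER_CUBIC),cv2.resize(p['img'][:,120:520,::-1],(400,480))]))"
```

```text
19.0 TCPst [ 2.1000e-01 -2.1442e+02  3.2391e+02] F [ 0.35  0.48 -5.86] M [-0.31  0.07  0.01] yaw -0.1 34.1
[(0.85, 344, 115, 770), (0.81, 342, 188, 646), (0.77, 301, 115, 851), (0.74, 296, 187, 737)]
```

View pics/c9.png

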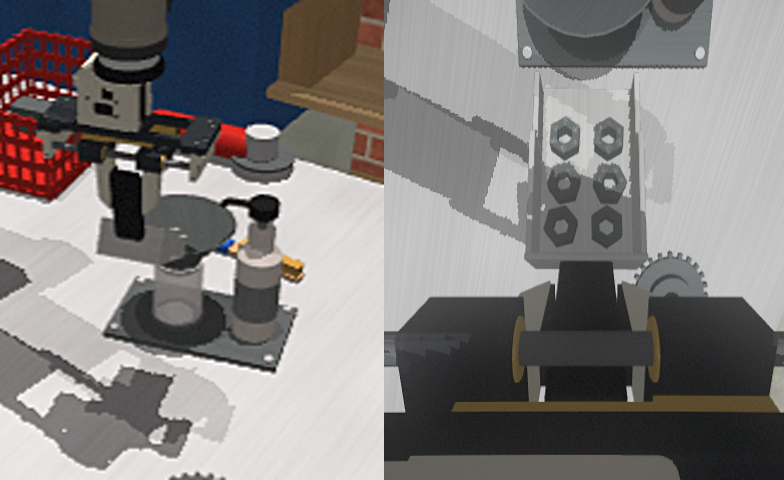

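>>> arm_command(deltas=[[-0.004,0,0,0],[-0.008,0,0,0],[-0.012,0,0,0],[-0.012,0,0,0],[-0.012,0,0,0]])

```text
time: 19.65
tool_pos: [572.2, 36.8, 321.6]
tcp_rot: [-1.571, 0.0, -1.301]
contact_force: [0.9, 0.1, -3.7]
grip_width: 33.6
```

>>> arm_command(deltas=[[-0.012,0,0,0],[-0.01,0,0,0],[-0.006,0,0,0],[-0.004,0,0,0],[0,0,0,0]])

```text
time: 20.15
tool_pos: [564.1, 66.6, 321.8]
tcp_rot: [-1.571, 0.0, -1.301]
contact_force: [-0.7, -0.8, -5.0]
grip_width: 33.5
```

```bash
python3 -c "
from h import *
st();p,C=cap('wrist');save(p,'w10.png');print(nuts(p))
T,o=toolT();print('lip pred px',proj(p,C,[(T@[-98.8,129,0,1])[:3]]),'mouth c',proj(p,C,[(528,195.4,168)]))"
```

```text
20.15 TCPst [   0.34 -133.73  321.79] F [-0.85 -0.55 -4.96] M [-0.27  0.1  -0.02] yaw -0.0 33.5
[(0.67, 342, 186, 788), (0.67, 299, 150, 820), (0.61, 345, 150, 762), (0.57, 301, 111, 858), (0.55, 296, 185, 789), (0.36, 468, 22, 3792)]
lip pred px [[321.59719134  79.84995448]] mouth c [[321.0164444   38.28090055]]
```

>>> arm_command(deltas=[[-0.012,0,0,0],[0.012,0,0,0],[-0.012,0,0,0],[0.012,0,0,0],[0,0,0,0]])

```text
time: 20.75
tool_pos: [564.5, 65.3, 321.8]
tcp_rot: [-1.571, -0.001, -1.302]
contact_force: [0.0, 0.1, -3.8]
grip_width: 34.1
```

```bash
python3 -c "
from h import *
st();p,C=cap('wrist');print(nuts(p))"
```

```text
20.75 TCPst [   0.34 -135.1   321.76] F [ 0.05  0.11 -3.81] M [-0.13  0.08  0.01] yaw -0.1 34.1
[(0.85, 341, 71, 860), (0.85, 330, 46, 247), (0.82, 297, 110, 781), (0.62, 340, 107, 736)]
```

>>> arm_command(deltas=[[-0.01,0,0,0],[0.01,0,0,0],[0,0,0,0]])

```text
time: 21.15
tool_pos: [564.3, 65.9, 321.8]
tcp_rot: [-1.571, -0.001, -1.302]
contact_force: [0.4, 0.2, -3.7]
grip_width: 33.9
```

```bash
python3 -c "
from h import *
st();p,C=cap('wrist');save(p,'w11.png');print(nuts(p))
q,D=cap('top');print(nuts(q));save(q,'t11.png');q,D=cap('scene');print(nuts(q));save(q,'s11.png')"
```

```text
21.15 TCPst [   0.34 -134.52  321.82] F [ 0.39  0.06 -3.68] M [-0.18  0.1  -0.01] yaw -0.1 33.9
[(0.96, 296, 80, 827), (0.71, 330, 52, 147), (0.63, 318, 45, 340), (0.58, 338, 77, 761), (0.54, 308, 44, 142)]
[(0.56, 261, 221, 65)]
[]
```

>>> arm_command(deltas=[[-0.012,0,0,0],[0.012,0,0,0],[-0.012,0,0,0],[0.012,0,0,0],[0,0,0,0]])

```text
time: 21.95
tool_pos: [564.4, 65.6, 321.8]
tcp_rot: [-1.571, -0.001, -1.302]
contact_force: [-0.1, -1.3, -2.7]
grip_width: 33.4
```

>>> arm_command(deltas=[[0,0,0,0],[0,0,0,0],[0,0,0,0]])

```text
time: 22.25
tool_pos: [564.1, 66.4, 321.7]
tcp_rot: [-1.571, 0.0, -1.302]
contact_force: [-1.2, 0.1, -2.6]
grip_width: 34.0
```

```bash
python3 -c "
from h import *
st();p,C=cap('wrist');save(p,'w12.png');print(nuts(p))
q,D=cap('top');print(nuts(q));save(q,'t12.png');r,D=cap('scene');print(nuts(r));save(r,'s12.png')
a=cv2.resize(p['img'][0:230,200:450,::-1],(400,368));b=cv2.resize(r['img'][130:215,290:390,::-1],(400,340),interpolation=cv2.INTER_CUBIC);c=cv2.resize(q['img'][180:270,215:295,::-1],(208,234),interpolation=cv2.INTER_CUBIC)
im=np.zeros((600,800,3),np.uint8);im[:368,:400]=a;im[:340,400:]=b;im[366:600,400:608]=c;cv2.imwrite('pics/c12.png',im)"
```

```text
22.25 TCPst [ 3.0000e-01 -1.3400e+02  3.2171e+02] F [-1.14  0.46 -2.57] M [-0.16  0.03  0.01] yaw -0.1 34.0
[(0.85, 325, 38, 309), (0.64, 310, 47, 305), (0.57, 335, 48, 50), (0.41, 316, 69, 87), (0.3, 469, 22, 3668)]
[]
[(0.49, 324, 141, 724)]
```

>>> arm_command(deltas=[[0.01,0,0,0],[0.025,0,0,0],[0.03,0,0,0],[0.03,0,-0.01,0],[0.03,0,-0.01,0]])

```text
time: 23.05
tool_pos: [578.2, -61.4, 321.5]
tcp_rot: [-1.571, -0.0, -1.301]
contact_force: [0.3, -0.0, -2.8]
grip_width: 33.9
```

>>> arm_command(deltas=[[0.025,0.01,-0.01,0],[0.015,0.02,0,0],[0,0.03,0,0],[0,0.03,0,0],[0,0.03,0,0]])

```text
time: 23.55
tool_pos: [579.1, -101.9, 200.6]
tcp_rot: [-1.57, -0.0, -1.302]
contact_force: [-0.6, -0.2, -3.5]
grip_width: 33.9
```

>>> arm_command(deltas=[[0,0.025,0,0],[0,0.015,0,0],[0,0.008,0,0],[0,0,0,0]])

```text
time: 23.95
tool_pos: [578.8, -101.1, 152.8]
tcp_rot: [-1.572, 0.001, -1.302]
contact_force: [-0.5, -0.8, -3.4]
grip_width: 34.0
```

```bash
python3 -c "
from h import *
st();p,C=cap('wrist');save(p,'w13.png');print(nuts(p))
q,D=cap('top');print('top',nuts(q));save(q,'t13.png');r,D=cap('scene');print('scene',nuts(r));save(r,'s13.png')
a=cv2.resize(p['img'][:,100:540,::-1],(396,360));b=cv2.resize(r['img'][130:215,290:390,::-1],(400,340),interpolation=cv2.INTER_CUBIC);c=cv2.resize(q['img'][180:270,215:295,::-1],(231,260),interpolation=cv2.INTER_CUBIC)
im=np.zeros((600,800,3),np.uint8);im[:360,:396]=a;im[:340,400:]=b;im[340:600,400:631]=c;cv2.imwrite('pics/c13.png',im)"
```

```text
23.95 TCPst [ -30.44 -299.32  152.79] F [-0.73 -0.58 -3.43] M [-0.16  0.04 -0.  ] yaw -0.1 34.0
[]
top [(0.26, 332, 230, 201)]
scene [(0.39, 349, 176, 3580)]
```

>>> arm_command(deltas=[[0,0.006,0,0],[0,0.006,0,0],[0,0.006,0,0],[0,0,0,0]])

```text
time: 24.65
tool_pos: [578.4, -100.5, 134.3]
tcp_rot: [-1.573, 0.001, -1.302]
contact_force: [0.1, 0.1, -3.1]
grip_width: 33.4
```

>>> arm_command(deltas=[[0,0.004,0,0],[0.002,0.005,0,0],[0.003,0.005,0,0],[0,0,0,0]])

```text
time: 25.05
tool_pos: [582.8, -108.1, 124.0]
tcp_rot: [-1.566, -0.006, -1.302]
contact_force: [1.8, -5.9, 8.1]
grip_width: 33.7
```

```bash
python3 -c "
from h import *
st()"
```

```text
25.05 TCPst [ -28.42 -307.1   123.98] F [ 0.17 -6.14  8.11] M [-0.84  0.24  0.08] yaw -0.1 33.7
```

>>> arm_command(deltas=[[0.005,0.006,0,0],[0.005,0.006,0,0],[0.005,0.006,0,0],[0,0,0,0]])

```text
time: 25.45
tool_pos: [586.1, -122.0, 104.8]
tcp_rot: [-1.567, -0.003, -1.303]
contact_force: [1.1, -3.4, 3.7]
grip_width: 34.0
```

```bash
python3 -c "
from h import *
st()"
```

```text
25.45 TCPst [ -28.99 -321.4   104.77] F [ 0.21 -3.54  3.72] M [-0.43 -0.02 -0.06] yaw -0.1 34.0
```

>>> arm_command(deltas=[[0.005,0.007,0,0],[0.005,0.007,0,0],[0.004,0.007,0,0],[0.003,0.007,0,0],[0,0,0,0]])

```text
time: 25.95
tool_pos: [588.3, -136.4, 74.0]
tcp_rot: [-1.573, 0.002, -1.302]
contact_force: [1.7, -1.9, 0.9]
grip_width: 33.5
```

```bash
python3 -c "
from h import *
st()"
```

```text
25.95 TCPst [ -30.7  -335.78   74.  ] F [ 1.13 -2.32  0.95] M [-0.24 -0.07 -0.09] yaw -0.1 33.5
```

>>> arm_command(deltas=[[0.002,0.005,0,0],[0.001,0.003,0,0],[0,0,0,0]])

```text
time: 26.25
tool_pos: [589.5, -139.2, 67.2]
tcp_rot: [-1.571, 0.001, -1.302]
contact_force: [0.4, -2.3, 0.6]
grip_width: 33.7
```

```bash
python3 -c "
from h import *
st();p,C=cap('wrist');save(p,'w14.png')
for d in vision.regions_of(p,'scoop')[:1]:
  v,u=np.nonzero(d['mask']);print(u.min(),u.max(),v.min(),v.max())"
```

```text
26.25 TCPst [ -30.24 -338.88   67.16] F [-0.21 -2.38  0.59] M [-0.12  0.05 -0.03] yaw -0.1 33.7
247 397 0 335
```

Continue down in small steps until the rear of the scoop touches.

>>> arm_command(deltas=[[0.001,0.003,0,0],[0,0,0,0]])

```text
time: 26.55
tool_pos: [590.2, -140.5, 65.9]
tcp_rot: [-1.57, -0.001, -1.301]
contact_force: [-2.4, -0.6, 8.9]
grip_width: 33.4
```

>>> arm_command(deltas=[[0.001,0.003,0,0],[0,0,0,0]])

```text
time: 26.75
tool_pos: [591.0, -142.7, 64.3]
tcp_rot: [-1.569, -0.004, -1.301]
contact_force: [-4.2, -4.7, 15.6]
grip_width: 33.6
```

>>> arm_command(deltas=[[0.001,0.002,0,0],[0,0,0,0]])

```text
time: 26.95
tool_pos: [591.6, -144.4, 63.0]
tcp_rot: [-1.568, -0.005, -1.301]
contact_force: [-6.3, -6.7, 18.5]
grip_width: 33.6
```

```bash
python3 -c "
from h import *
st()"
```

```text
26.95 TCPst [ -29.69 -344.47   62.96] F [-7.85 -4.79 18.52] M [-0.74  1.36  0.02] yaw -0.0 33.6
```

>>> arm_command(deltas=[[-0.001,-0.004,0,0],[0,0,0,0]])

```text
time: 27.15
tool_pos: [590.1, -140.9, 63.8]
tcp_rot: [-1.571, 0.0, -1.301]
contact_force: [-0.6, -0.2, -2.9]
grip_width: 33.6
```

>>> arm_command(deltas=[[0,0,0,0],[0,0,0,0],[0,0,0,0],[0,0,0,0],[0,0,0,0]], claw=0)

```text
time: 27.65
tool_pos: [590.3, -141.2, 63.6]
tcp_rot: [-1.571, 0.0, -1.301]
contact_force: [-0.4, 0.1, -0.4]
grip_width: 69.1
```

>>> arm_command(deltas=[[0,-0.02,0,0],[0,-0.04,0,0],[0,-0.045,0,0],[0,-0.045,0,0],[0,-0.045,0,0]])

```text
time: 28.15
tool_pos: [590.0, -141.2, 260.6]
tcp_rot: [-1.571, 0.0, -1.302]
contact_force: [0.7, -0.6, -0.4]
grip_width: 91.7
```

>>> arm_command(deltas=[[0,-0.03,0,0],[0,-0.01,0,0],[0,0,0,0],[0,0,0,0]], claw=255)

```text
time: 28.55
tool_pos: [589.8, -141.1, 296.8]
tcp_rot: [-1.573, 0.002, -1.302]
contact_force: [0.7, 0.6, -1.1]
grip_width: 64.0
```

```bash
python3 -c "
from h import *
st();p,C=cap('wrist');save(p,'w15.png');print(nuts(p))
q,D=cap('top');print('top',nuts(q));save(q,'t15.png');r,D=cap('scene');print('scene',nuts(r));save(r,'s15.png')
for P,E in((q,D),):pass
for k in('scoop','pump_top'):print(k,find(p,C,k),find(q,np.linalg.inv(np.array(q['world_to_cam'])),k))
a=cv2.resize(p['img'][:,120:520,::-1],(360,360));b=cv2.resize(r['img'][130:215,290:390,::-1],(430,365),interpolation=cv2.INTER_CUBIC);c=cv2.resize(q['img'][180:270,215:295,::-1],(208,234),interpolation=cv2.INTER_CUBIC);d=cv2.resize(r['img'][180:300,220:400,::-1],(351,234),interpolation=cv2.INTER_CUBIC)
im=np.zeros((600,800,3),np.uint8);im[:360,:360]=a;im[:365,370:]=b;im[366:600,0:208]=c;im[366:600,220:571]=d;cv2.imwrite('pics/c15.png',im)"
```

```text
28.55 TCPst [ -30.53 -340.73  296.77] F [ 0.84  0.42 -1.07] M [-0.05  0.06  0.01] yaw -0.1 64.0
[]
top []
scene [(0.4, 346, 179, 3722)]
scoop [([575.4, -65.3, 2.8], 0.75)] [([577.1, -71.0, 3.5], 0.82)]
pump_top [] [([631.7, 226.1, 225.0], 0.57)]
```

View pics/c15.png

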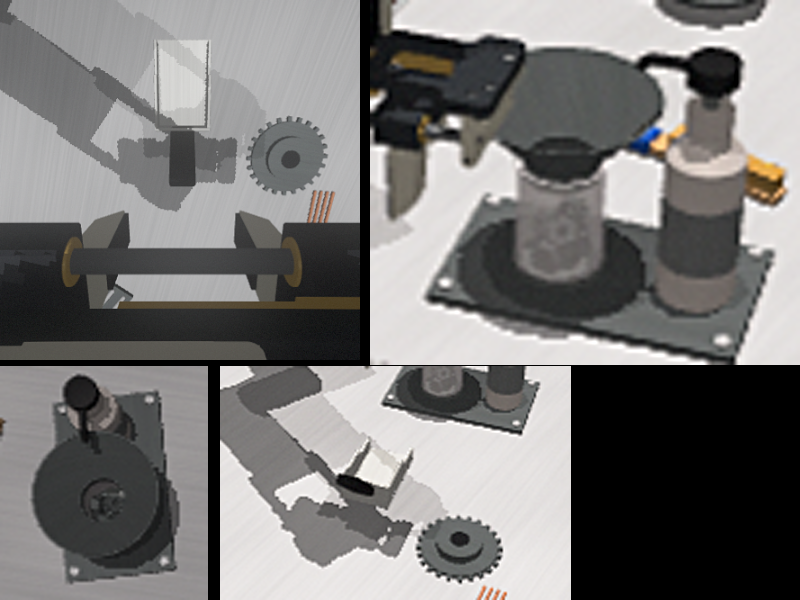

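```bash
python3 -c "
from h import *
a=cv2.imread('pics/scene0.png',0).astype(int);b=cv2.imread('pics/s15.png',0).astype(int)
d=np.abs(a-b)[160:202,320:350]
for i,r in enumerate(d):print(160+i,' '.join('%2d'%x for x in r[::2]))
p,C=cap('scene')
for z in(15,45,60,80,95,97,110):print(z,proj(p,C,[(528,195.4,z)]).round(1))
T,o=toolT();print('pump delta tool',[(T[:3,:3].T@(np.array(P)-T[:3,3])).round(1) for P in((639,226,223),(632,225,223))])"
```

```text
160  1  6  3  5  5  4  5  7  4  5  3  3  4  6  4
161  7  4  4  5  5  3  6  7  4  3  7  4  2  3  5
162  8  6  3  3  7  3  0  3  7  3  3  5  5  4  2
163  6  3  3  6  2  2  1  5  4  2  5  7  5  5  2
164 12  4  2  6  4  1  2  5  1  2  1  4  2  1  5
165  8  9  2  1  2  5  0  1  4  3  3  3  2  2 11
166 10 10  3  3  1  5  3  3  7  0  4  5  3  8  8
167  7  9 12  2  4  2  6  1  0  6  2  2  4  8  9
168  9  9 10  0  3  1  4  4  1  4  2  5 12  8  9
169  9  6 10  1  4  2  4  7  1  2  5  2 11  8  7
170  7  8  8  9  5  3  3  1  0  1  4  7  7  7  6
171  7  5 10  4  4  4  9  6  2  4  1  9  7  7  8
172  7  6  7  7  5  7  4  2  2  3  7  3  7  6  6
173  8  7  9  7  2  3  5  8  7  3  9  3  6  7  5
174  7  6  8  4  6  3  5  6  5  6  6  5  8  6  8
175 12  9  9  6  9  5  5  5  4  5  8  7  5  5  8
176  9  7  4  7  4  7  7  2 15 11  0  8  8  9  8
177  7  5  7  4  7  4  8 23 29 20  2 10 11  6  7
178  2  8  7  5  8  6  5 26 23 22 19  9 10  6  6
179  5  5  6  7  4  3  2 15  5 17 16  9 10  7  6
180  7  5  5  3  3  0  5  2 15 12  1 10  7 10  8
181  5  4  7  8  3  4  1  4  3 12  8  6  8  3  6
182  4  0  5  6  2  1 
[... 472 characters left out ...]
 1  0  3  4  5 18 23 16 18  8  7  7  2  5  3
193  2  3  2  5  8  5 11  8  9  7  5  4  2  1  4
194  3  4  1  1  3  5  6 10  7  2  6  8  6  1  5
195  4  6  5  6  1  4  4  8  4  1  3  2  2  3  1
196  3  1  4  0  1  5  5  5  7  3  6  1  2  5  5
197  0  4  2  4  2  3  0  1  7  1  5  2  2  1  3
198  3  6  3  4  6  6  6  4  1  2  1  0  3  2  4
199  5  3  0  4  2  4  5  0  4  2  1  2  4  4  0
200  5  4  5  1  3  1  4  1  1  0 10  4  2  8  6
201  5  2  5  5  3  2  1  2  2  5  2  1  5  1  1
15 [[333.5 190.2]]
45 [[333.8 183.3]]
60 [[333.9 179.7]]
80 [[334. 175.]]
95 [[334.2 171.4]]
97 [[334.2 170.9]]
110 [[334.3 167.7]]
pump delta tool [array([-341.1,   75.6,  144.6]), array([-342. ,   75.6,  137.6])]
```

>>> arm_command(deltas=[[-0.02,0,0.008,0],[-0.04,0,0.016,0],[-0.045,0,0.019,0],[-0.045,0,0.019,0],[-0.045,0,0.019,0]], claw=255)

```text
time: 29.6
tool_pos: [616.6, 70.0, 299.0]
tcp_rot: [-1.57, -0.0, -1.302]
contact_force: [1.2, 0.4, 0.4]
grip_width: 0.0
```

>>> arm_command(deltas=[[-0.045,0,0.019,0],[-0.045,0,0.019,0],[-0.035,0,0.014,0],[-0.0215,0.01,0.008,0],[0,0.02,0,0]])

```text
time: 30.1
tool_pos: [635.6, 229.5, 269.6]
tcp_rot: [-1.567, 0.001, -1.297]
contact_force: [-0.6, 0.2, -0.5]
grip_width: 0.3
```

>>> arm_command(deltas=[[0,0.015,0,0],[0,0.01,0,0],[0,0,0,0]])

```text
time: 30.4
tool_pos: [634.9, 225.2, 242.1]
tcp_rot: [-1.574, 0.0, -1.302]
contact_force: [-0.2, 0.9, -0.3]
grip_width: 0.4
```

```bash
python3 -c "
from h import *
st()
r,D=cap('scene');save(r,'s16.png');q,D2=cap('top');print(find(r,D,'pump_top'),find(q,D2,'pump_top'));st()"
```

```text
30.4 TCPst [1.1093e+02 1.1000e-01 2.4215e+02] F [ 0.07  0.91 -0.34] M [-0.04  0.02  0.03] yaw -0.1 0.4
[([638.9, 213.6, 219.1], 0.56), ([576.0, -66.0, 12.7], 0.26)] []
30.6 TCPst [ 1.1196e+02 -5.0000e-02  2.4499e+02] F [-0.03 -0.78  0.85] M [-0.05  0.1   0.02] yaw -0.1 0.4
```

Positioned over the cap, about 6 mm off it; pressing in steps.

>>> arm_command(deltas=[[0,0.01,0,0],[0,0.005,0,0],[0,0,0,0]])

```text
time: 30.9
tool_pos: [635.7, 225.3, 228.4]
tcp_rot: [-1.57, -0.0, -1.302]
contact_force: [0.8, -0.8, 3.8]
grip_width: -0.1
```

>>> arm_command(deltas=[[0,0.004,0,0],[0,0.003,0,0],[0,0,0,0]])

```text
time: 31.2
tool_pos: [635.7, 225.3, 222.5]
tcp_rot: [-1.569, -0.0, -1.302]
contact_force: [-1.2, -0.3, 6.8]
grip_width: 0.6
```

>>> arm_command(deltas=[[0,0.002,0,0],[0,0.001,0,0],[0,0,0,0]])

```text
time: 31.5
tool_pos: [635.7, 225.4, 220.1]
tcp_rot: [-1.569, -0.0, -1.302]
contact_force: [-1.7, -0.5, 7.3]
grip_width: 0.4
```

```bash
python3 -c "
from h import *
st()"
```

```text
31.5 TCPst [1.1177e+02 5.0000e-02 2.2012e+02] F [-1.73 -0.05  7.27] M [-0.16  0.2  -0.05] yaw -0.1 0.4
```

Press on until the force jumps at the stop, then raise.

>>> arm_command(deltas=[[0,0.002,0,0],[0,0,0,0],[0,0,0,0]])

```text
time: 31.8
tool_pos: [635.7, 225.3, 219.2]
tcp_rot: [-1.568, -0.0, -1.302]
contact_force: [-3.5, -1.3, 11.3]
grip_width: 0.4
```

>>> arm_command(deltas=[[0,0.0015,0,0],[0,0,0,0],[0,0,0,0]])

```text
time: 32.1
tool_pos: [635.8, 225.4, 219.2]
tcp_rot: [-1.566, -0.001, -1.302]
contact_force: [-4.0, -2.0, 17.1]
grip_width: 0.1
```

```bash
python3 -c "
from h import *
st()"
```

```text
32.1 TCPst [1.1185e+02 3.0000e-02 2.1916e+02] F [-4.35 -0.82 17.06] M [-0.14  0.89 -0.03] yaw -0.1 0.1
```

Bottomed at 219 mm (12 mm of travel, force up to 17 N). Raising clear.

>>> arm_command(deltas=[[0,-0.01,0,0],[0,-0.02,0,0],[0,-0.03,0,0],[0,-0.03,0,0],[0,0,0,0]])

```text
time: 32.6
tool_pos: [636.5, 225.8, 310.2]
tcp_rot: [-1.563, -0.0, -1.301]
contact_force: [0.1, -0.9, 0.2]
grip_width: 0.6
```

>>> arm_command(deltas=[[0,0,0,0],[0,0,0,0],[0,0,0,0],[0,0,0,0],[0,0,0,0]])

```text
time: 33.1
tool_pos: [635.3, 225.4, 304.6]
tcp_rot: [-1.572, 0.0, -1.302]
contact_force: [0.6, 0.1, 0.2]
grip_width: 0.2
```

```bash
python3 -c "
from h import *
st();r,D=cap('scene');save(r,'s17.png')
a=cv2.imread('pics/s15.png',0).astype(int);b=cv2.imread('pics/s17.png',0).astype(int);d=np.abs(a-b)
print('jar diff',d[165:198,322:348].max(),'scoop/sprocket diff',(d[220:300,240:370]>40).sum(),'cap',(d[140:158,352:378]>40).sum())
for k in('scoop','brush','sprocket','coupon','pump_top'):print(k,find(r,D,k))
job.close_job()"
```

```text
33.1 TCPst [1.1138e+02 1.8000e-01 3.0456e+02] F [ 0.6  -0.1   0.24] M [-0.12  0.06  0.01] yaw -0.1 0.2
jar diff 46 scoop/sprocket diff 2146 cap 22
scoop [([579.7, -61.2, 12.2], 0.73), ([560.9, 196.9, 80.3], 0.56)]
brush []
sprocket [([760.2, -122.5, 7.9], 0.57)]
coupon [([507.3, -485.7, 5.1], 0.97), ([759.4, -125.4, 8.2], 0.74)]
pump_top [([637.2, 213.2, 219.6], 0.7)]
the job is handed in; nothing more can be done
```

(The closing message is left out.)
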